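Unlock the alloy strongbox and hold the key turned

ROBOT

A 6-joint arm with a two-finger parallel gripper is mounted at the origin on the work surface. World frame = base frame: x ahead of the robot, y to its left, z up, the work surface at z = 0. Lengths are in m, angles in degrees, forces in N, time in s.
With the tool pointing down it reaches from about 0.4 to 0.825 m from the base axis. Payload 7 kg.
Tool frame: the origin (TCP) lies on the centre line of the jaws, within the pads' length; the fingertips stand r.tip_reach ahead of it and the grasp point (between the pads) is the TCP (r.tip_reach is the distance from the TCP to the fingertips, in m); z points along the fingers, y is the line along which they close (so a half turn about z gives the same grasp; the last joint's range is limited). The gripper opens to 88 mm and grips with 3 to 60 N. Pads are 19 mm wide; open, the fingers measure 130 mm over their backs; the gripper's body (78 mm by 193 mm) begins 47 mm behind the grasp point.
Start: joints at [92.768, 20.546, 0.682, 0, -70.136, -16.507], TCP at [0.16, 0.656, 0.246] pointing down, gripper open.
Joint ranges: [-176.03, 176.03], [-82.01, 121.73], [-58.28, 71.71], [-173.87, 95.51], [-174.79, -0.11], [-173.66, 173.66]. Speed limits (degrees/s): [136.94, 136.94, 172.46, 180, 180, 180].

INTERFACE

Orientations are given as [roll, pitch, yaw] about the fixed x, y, z axes, in that order (R = Rz(yaw) Ry(pitch) Rx(roll)).
In Python, from plant import sensors, cams, r gives the robot as it stands.
- The arm moves only by the tool drive_tool, never from a script. Its argument "rows" is a list of rows, each an object of numbers: "fingers": the gripper's target within -1 to 1 (fully open at 1, half-way at 0, shut at -1); "x", "y", "z": the shift along the tool's x, y, z in m; "spin": the turn about the tool's z in rad. A call has 1 to 10 rows; each row is the pose to reach, as a shift and turn from the pose commanded when the call began, along the tool's axes at that moment; what a row does not reach only later rows make up. A row lasts 1/8 s, in which the tool goes at most 62.5 mm and 10.7 degrees, less where a joint would pass 70% of its speed; a pose out of reach is approached as far as the arm can. A call with a gripper value outside its range is refused whole. The fingers move at their own pace and stop on an object; "newtons" is the grip in N (left out, the last holds). Time passes only in rows, so rows that repeat a pose let the fingers close. It gives the time, the measured TCP pose, the force, the opening and the grip force at its end, in the units of the state.
- sensors.get_state(): the state, without advancing time (a new reading comes with each control period).
- cams.capture(name): name is "scene" or "top" or "wrist"; returns a dict with "pixels" (420x560x3 uint8, red, green, blue), "intrinsics" (3x3 intrinsics, pixels), "k1" (the pictures are not rectified: a ray, as slopes to the right and down, at radius r is drawn at 1 + k1 r^2 times it, then the intrinsics apply), "eye" and "orientation" of the camera in the world; the wrist camera has in their place "T_tool_cam" (4x4, takes a point from camera to tool coordinates, whose origin is the TCP and whose axes are the flange's). Camera axes: x right, y up, looking along -z (the intrinsics and any distortion apply to the point x, -y, -z); pixel columns grow to the right and rows downward; lengths in m; the calibration is good to about 2 mm. A picture is of the moment at which its call begins: read the wrist's pose just before it. There is no depth.
- r.close_job(): hands the job in; it is judged then, once.
The state is a dict: "time_s": time; "joints": joint angles; "qd": joint speeds; "joint_torque": joint torques, N m; "tcp_pos": TCP position; "eef_rot": TCP orientation; "contact_force": force on the tool from outside, world axes, zero at the start; "moment": the same for the moment, N m; "gripper_width": finger opening in m; "gripper_force": force on a finger pad.
Only numpy, scipy, OpenCV 4.12 (cv2) and the standard library are available. Lean on these libraries where they do the work, as an engineer would, in place of code of your own. Each camera call takes 0.05 s, during which the arm holds its last target. There are 200 camera calls.

TASK

Take the key with the orange bow out of the rack, push it fully home into the lock on top of the strongbox (rock it a little to work it past the sticky pins, until its collar sits on the lock plate), and only then turn it a quarter turn clockwise, as seen from above, to the stop. The lock springs back, so finish while still gripping the key and holding it turned and home. Leave the other keys in the rack and do not disturb anything else on the bench.

Things in the scene. Friction and masses are not known exactly. Their poses are not given: they have to be found in the camera images.
- orange_key_bow (a point): Centre of the round orange bow (grip disc, 32 mm across, 10 mm thick, upright) of the key to use; it stands in the rack, blade down. Own x: along the flat of the bow and the blade's width; y: across the 10 mm thickness (pinch the two flat faces from above); z up. 26 to 30 mm below is a steel collar of diameter 22 mm; between bow and collar a 12 x 8 mm neck, 10 mm tall. 50 g.
- orange_key_tip (a point): Tip of the orange key's blade, 60 mm below the bow's centre, same axes. The blade is 30 mm long under the collar: a 6 mm round shank for 9 mm, then a bit 14 mm wide along x and 6 mm thick along y with rounded lower edges. It is the same both ways round, so it may go in turned by half a turn.
- keyhole (a point): Centre of the keyhole at the top of the brass lock plate (60 x 60 mm, 6 mm thick), 86 mm above the table. Slot 16 mm along this point's x, 8 mm along y; z up. The key can turn once its collar is within 3 mm of the plate. Below, two sticky spring pins drag on the blade (3 to 10 N): rock it a few degrees while pushing. Fully home, the collar rests on the plate, the bow's centre 30 mm above this point.
- safe_c (a point): Centre of the top (80 mm up) of the grey alloy strongbox, fixed, 160 mm along its x, 200 mm along its y, axes as the keyhole, which lies 30 mm along -x and 50 mm along +y from here. On its blue lid panel stand a dark keeper (x -30, y -30, up to 96 mm above the table) and a wire handle (x 30, y -85 to -25, up to 104 mm).
- lock_turn (a joint): Angle of the lock cylinder (rad): 0 at rest, in line with the keyhole, growing clockwise seen from above, stop at 1.57. A spring drives it back (0.03 N m at rest, 0.10 at the quarter turn). The blade has about 0.15 rad of play in it, so the key turns up to 0.2 rad more than the cylinder. It draws back a steel bolt, seen between lock plate and keeper, by 18 mm.
- rack_c (a point): Centre of the top of the wooden key rack, a fixed block 170 x 50 x 35 mm, x along its length. Three slots 50 mm apart in a row along x; the keys' collars rest on its top (35 mm above the table), bow centres 65 mm above the table, blades 30 mm deep in it.
- blue_key_bow (a point): Centre of the blue bow of another key of the same shape, in the same rack; leave it there.
- white_key_bow (a point): Centre of the white bow of a third key of the same shape, in the same rack; leave it there.
- cast_c (a point): Middle of a plaster dental cast, diameter 66 mm, 38 mm tall. Leave alone.
- denture_c (a point): Middle of an orange wax denture on a white 75 mm square plate, 34 mm tall. Leave alone.
- jar_c (a point): Middle of a white jar, diameter 60 mm, 85 mm tall. Leave alone.
- bowl_c (a point): Middle of a green mixing bowl, diameter 100 mm, 60 mm tall. Leave alone.
- wax_spatula_c (a point): A spatula lying on the table, 170 mm long. Leave alone.
- brush_c (a point): A brush lying on the table, 180 mm long. Leave alone.

How it is judged:
By the outcome, as a careful person would: the job done as asked, in the order asked, and still so for the second after the job is handed in, while the arm keeps its last pose, push and grip.
It also fails if it takes over 58 s, if anything falls off the work surface, if the arm or the gripper's body presses on something with over 40 N, if the wrist force passes 120 N, or if a joint passes its speed limit or range.

## Working session

There is one attempt and no reset: what is moved stays moved. The work goes in short steps, Python scripts to look and compute and a tool call to move; the robot and the scene stay as the last step left them, time stands still between calls to the robot, and variables do not carry over. Pictures are saved under pics/ and viewed, at most 10 in all, crops included, and the job is handed in when it is done.

Besides the shell and the picture viewer there is one more tool, called after ">>>" as name(argument=value, ...), one argument or row to a line, values as JSON. drive_tool: Moves the arm, as the interface text tells. Its arguments: {"type":"object","properties":{"rows":{"type":"array"},"newtons":{"type":"number"}},"required":["rows"]}

```bash
ls; mkdir -p pics; cat > h.py <<'E'
import numpy as np,cv2
from scipy.spatial.transform import Rotation as Ro
from plant import sensors,cams,r
def cap(n):
    s=sensors.get_state(); c=cams.capture(n)
    if n=="wrist":
        T=np.eye(4);T[:3,:3]=Ro.from_euler('xyz',s['eef_rot'],degrees=True).as_matrix();T[:3,3]=s['tcp_pos']
        W=T@np.array(c['T_tool_cam']);c['R']=W[:3,:3];c['e']=W[:3,3]
    else:
        c['e']=np.array(c['eye']);o=np.array(c['orientation']);c['R']=o if o.shape==(3,3) else Ro.from_euler('xyz',o,degrees=True).as_matrix()
    return c
def ray(c,uv):
    K=np.array(c['intrinsics'],float)
    p=cv2.undistortPoints(np.array(uv,float).reshape(-1,1,2),K,np.array([c['k1'],0,0,0],float)).reshape(-1,2)
    return np.c_[p[:,0],-p[:,1],-np.ones(len(p))]@c['R'].T
def onz(c,uv,z):
    d=ray(c,uv);return c['e']+d*((z-c['e'][2])/d[:,2])[:,None]
def proj(c,P):
    q=(np.atleast_2d(P)-c['e'])@c['R'];a=np.c_[q[:,0],-q[:,1]]/-q[:,2:3]
    a=a*(1+c['k1']*(a**2).sum(1))[:,None];K=np.array(c['intrinsics']);return a*[K[0,0],K[1,1]]+K[:2,2]
def save(c,f): cv2.imwrite('pics/'+f,c['pixels'][:,:,::-1])
E
python3 - <<'E'
from h import *
print(sensors.get_state(),r.tip_reach)
ims=[]
for n in("scene","top"):
    c=cap(n);print(n,c['e'],c['orientation'],c['k1'],c['intrinsics']);save(c,n+'0.png')
c=cap("wrist");save(c,'wrist0.png');print(c['T_tool_cam'])
E
```

```text
pics
{'time_s': 0.0, 'joints': array([ 9.27672616e+01,  2.05902799e+01,  6.36136879e-01, -2.17901407e-02,
       -7.01363361e+01, -1.65069172e+01]), 'qd': array([-0.12678569,  0.05705702,  0.00980251, -0.02788344, -0.05986293,
        0.01538122]), 'joint_torque': array([ 4.15470122e-04, -5.82717884e+01,  2.93056834e+01,  6.99736968e+00,
        6.95154449e-03, -1.45626946e-04]), 'tcp_pos': array([0.16022363, 0.65524833, 0.2446484 ]), 'eef_rot': array([ 1.79907429e+02, -6.07047611e-03, -1.37470707e+01]), 'contact_force': array([ 0.00168294, -0.14147709,  0.00188386]), 'moment': array([-0.01060913, -0.02603129,  0.01426494]), 'gripper_force': 0.0, 'gripper_width': 0.08758327087533048} 0.019
scene [1.29198645 0.29636533 1.03098756] [ 39.74812822  -0.89605973 112.11018665] 0.0134517899412234 [[482.13251094   0.         279.7017795 ]
 [  0.         482.13251094 209.62311929]
 [  0.           0.           1.        ]]
top [ 0.35565576 -0.01562586  1.53035789] [  8.82809885   1.38736941 -89.91246382] 0.03944611225662795 [[444.76539753   0.         281.53361752]
 [  0.         444.76539753 207.49137873]
 [  0.           0.           1.        ]]
[[ 1.28297147e-03  9.56395175e-01  2.92072976e-01  8.04498623e-02]
 [ 9.99999109e-01 -1.33466603e-03 -2.22621767e-05 -9.82228035e-04]
 [ 3.68528439e-04  2.92072744e-01 -9.56396035e-01 -1.38795338e-01]
 [ 0.00000000e+00  0.00000000e+00  0.00000000e+00  1.00000000e+00]]
```

View pics/top0.png

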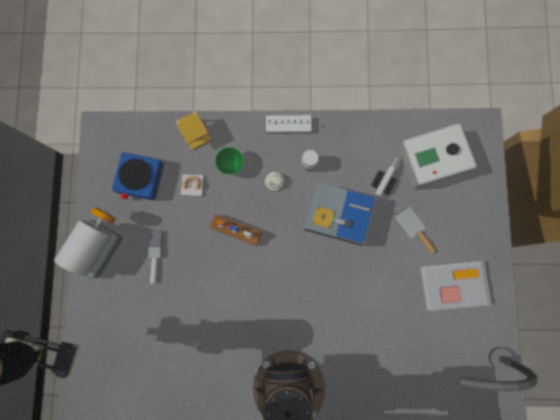

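View pics/scene0.png

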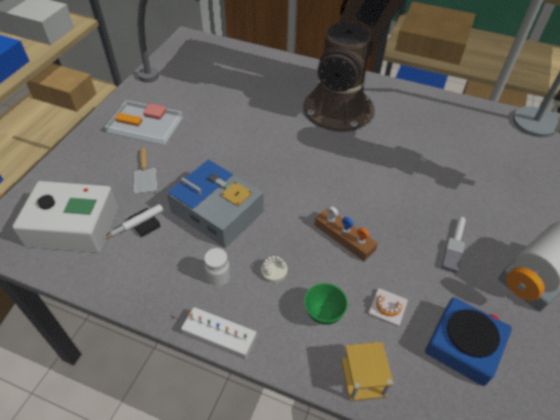

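The top view shows the rack at about (236,230) with the orange bow near (223,225), and the strongbox at (340,214) with its brass plate at (323,216). In the scene view the orange bow is at (362,235) and the plate at (237,193).

```bash
cat > m.py <<'E'
from h import *
def blob(c,lo,hi,box):
    hsv=cv2.cvtColor(c['pixels'],cv2.COLOR_RGB2HSV);m=cv2.inRange(hsv,lo,hi)
    k=np.zeros_like(m);k[box[1]:box[3],box[0]:box[2]]=255;m&=k
    n,l,s,ce=cv2.connectedComponentsWithStats(m);i=1+np.argmax(s[1:,4]);pts=np.argwhere(l==i)[:,::-1].astype(float)
    return pts,ce[i],s[i]
if __name__=="__main__":
    t=cap("top");s=cap("scene")
    for n,c,bp,br,z in(("top",t,(308,203,338,230),(205,208,268,250),0.086),("scene",s,(218,178,256,210),(305,195,385,262),0.086)):
        p,ce,st=blob(c,(15,90,60),(35,255,255),bp);print(n,'plate',ce,st,onz(c,ce,.086))
        rect=cv2.minAreaRect(onz(c,p,.086)[:,:2].astype(np.float32));print('  rect',rect)
        p,ce,st=blob(c,(3,190,180),(14,255,255),br);print(' orange',ce,st,onz(c,ce,.065))
        p,ce,st=blob(c,(100,120,60),(125,255,255),br);print(' blue',ce,st,onz(c,ce,.065))
        p,ce,st=blob(c,(0,0,150),(179,70,255),br);print(' white',ce,st,onz(c,ce,.065))
    crop=lambda c,b,k:cv2.resize(c['pixels'][b[1]:b[3],b[0]:b[2],::-1],None,fx=k,fy=k)
    a=crop(t,(200,180,380,250),4)[:, :720];b=crop(s,(160,150,390,270),3)
    o=np.zeros((280+360,720,3),np.uint8);o[:280,:720]=a;o[280:,:690]=b;cv2.imwrite('pics/crop.png',o[:600+40])
E
python3 m.py
```

```text
top plate [323.08571429 216.80634921] [313 207  21  21 315] [[ 0.54888152 -0.11618469  0.086     ]]
  rect ((0.5491125583648682, -0.11612263321876526), (0.05986616760492325, 0.05941920354962349), 75.24661254882812)Traceback (most recent call last):
  File "m.py", line 12, in <module>
    p,ce,st=blob(c,(3,190,180),(14,255,255),br);print(' orange',ce,st,onz(c,ce,.065))
            ~~~~^^^^^^^^^^^^^^^^^^^^^^^^^^^^^^^
  File "m.py", line 5, in blob
    n,l,s,ce=cv2.connectedComponentsWithStats(m);i=1+np.argmax(s[1:,4]);pts=np.argwhere(l==i)[:,::-1].astype(float)
                                                     ~~~~~~~~~^^^^^^^^^
    return _wrapfunc(a, 'argmax', axis=axis, out=out, **kwds)
    return bound(*args, **kwds)
ValueError: attempt to get argmax of an empty sequence
```

```bash
sed -i 's/(3,190,180),(14,255,255)/(3,150,150) if n=="scene" else (3,150,100),(18,255,255)/' m.py; python3 m.py; python3 - <<'E'
from h import *
t=cap("top");h=cv2.cvtColor(t['pixels'],cv2.COLOR_RGB2HSV)
for v in range(218,238,2): print(v,[tuple(int(x) for x in h[v,u]) for u in range(212,236,2)])
E
```

```text
top plate [323.05015674 216.82445141] [313 207  21  21 319] [[ 0.54882203 -0.11606802  0.086     ]]
  rect ((0.5491125583648682, -0.11612263321876526), (0.05986616760492325, 0.05941920354962349), 75.24661254882812)
 orange [217.89361702 221.65957447] [214 217  11   9  47] [[0.53601577 0.23196632 0.065     ]]
 blue [233.29411765 227.70588235] [230 226   8   4  17] [[0.51571994 0.18024958 0.065     ]]
 white [246.4        233.06666667] [244 232   6   3  15] [[0.49782467 0.13643359 0.065     ]]
scene plate [236.0721393 193.5199005] [221 183  31  23 402] [[ 0.55181768 -0.11164774  0.086     ]]
  rect ((0.551075279712677, -0.11200039088726044), (0.06121876835823059, 0.06107734143733978), 73.6997299194336)
 orange [364.87096774 231.61290323] [361 228   8   9  31] [[0.52533857 0.2327731  0.065     ]]
 blue [347.42307692 222.25641026] [343 217  10  12  78] [[0.51358798 0.18337488 0.065     ]]
 white [334.4516129  209.93548387] [331 207   7   8  31] [[0.48739669 0.14007736 0.065     ]]
218 [(15, 30, 118), (15, 127, 124), (14, 148, 124), (14, 147, 123), (15, 146, 119), (14, 136, 116), (13, 112
[... 1087 characters left out ...]
74, 110), (12, 114, 125), (15, 146, 126), (14, 147, 128), (16, 152, 126), (15, 157, 125), (15, 148, 124), (10, 112, 121), (150, 13, 120), (110, 75, 132)]
232 [(150, 2, 111), (0, 0, 109), (0, 2, 113), (12, 12, 110), (11, 44, 110), (11, 83, 117), (14, 133, 123), (15, 147, 125), (15, 157, 125), (14, 145, 127), (15, 95, 131), (15, 35, 132)]
234 [(165, 4, 115), (30, 2, 111), (135, 4, 114), (150, 2, 113), (0, 2, 113), (15, 9, 112), (11, 19, 110), (12, 64, 111), (12, 110, 118), (14, 136, 124), (16, 161, 125), (15, 137, 127)]
236 [(90, 2, 114), (90, 2, 112), (158, 9, 113), (15, 5, 112), (175, 13, 114), (0, 2, 113), (0, 7, 113), (0, 0, 110), (9, 16, 113), (12, 40, 108), (13, 96, 119), (14, 126, 123)]
```

View pics/crop.png

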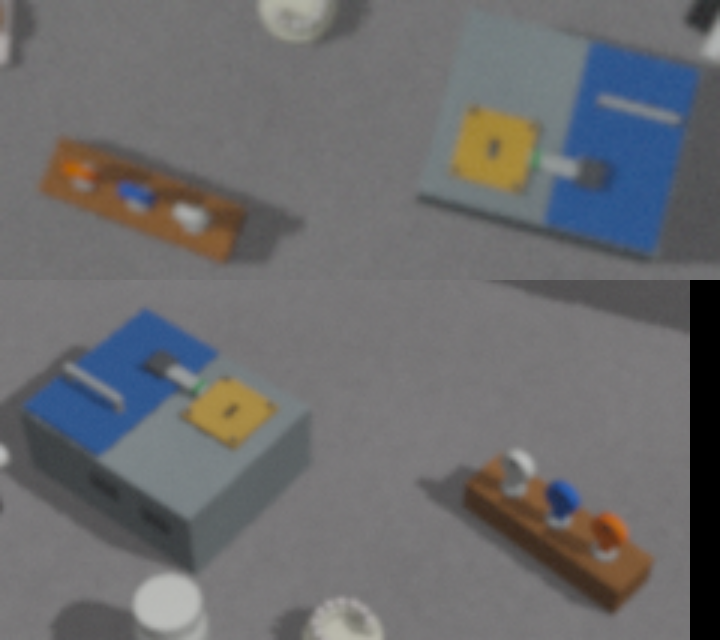

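The crop shows the orange bow flat roughly along the rack, with the rack's x at about 68° yaw. The keyhole is in the middle of the plate near world (0.55,-0.114), and the slot runs along about -15°. I'll move above the orange key.

>>> drive_tool(
  rows=[
    {"fingers": 0, "x": 0.046, "y": 0.032, "z": 0, "spin": 0.17},
    {"fingers": 0, "x": 0.092, "y": 0.065, "z": 0, "spin": 0.34},
    {"fingers": 0, "x": 0.138, "y": 0.097, "z": 0, "spin": 0.51},
    {"fingers": 0, "x": 0.184, "y": 0.129, "z": 0, "spin": 0.68},
    {"fingers": 0, "x": 0.23, "y": 0.162, "z": 0, "spin": 0.85},
    {"fingers": 0, "x": 0.276, "y": 0.194, "z": 0, "spin": 1.03},
    {"fingers": 0, "x": 0.322, "y": 0.226, "z": 0.01, "spin": 1.2},
    {"fingers": 0, "x": 0.37, "y": 0.26, "z": 0.02, "spin": 1.37},
    {"fingers": 0, "x": 0.42, "y": 0.29, "z": 0.035, "spin": 1.54},
    {"fingers": 0, "x": 0.46, "y": 0.323, "z": 0.045, "spin": 1.716},
  ],
)

```text
time_s: 1.65
tcp_pos: [0.5317, 0.231, 0.2]
eef_rot: [-180.0, -0.0, -112.4]
contact_force: [0.4, 0.3, 0.6]
gripper_width: 0.0435
gripper_force: 0.0
```

>>> drive_tool(
  rows=[
    {"fingers": 0, "x": 0, "y": 0, "z": 0, "spin": 0},
    {"fingers": 0, "x": 0, "y": 0, "z": 0, "spin": 0},
    {"fingers": 0, "x": 0, "y": 0, "z": 0, "spin": 0},
    {"fingers": 0, "x": 0, "y": 0, "z": 0, "spin": 0},
  ],
)

```text
time_s: 2.15
tcp_pos: [0.5301, 0.2337, 0.201]
eef_rot: [-180.0, 0.0, -111.9]
contact_force: [-0.4, -0.6, 0.5]
gripper_width: 0.0437
gripper_force: 0.0
```

```bash
python3 - <<'E'
from h import *
c=cap("wrist");save(c,'w1.png');print(sensors.get_state()['joints'],c['e'],c['intrinsics'],c['k1'])
np.savez('w1.npz',**{k:np.array(c[k]) for k in('pixels','intrinsics','k1','e','R')})
E
```

```text
[ 4.31144161e+01  1.34909634e+01 -1.53791829e+01 -1.87583204e-03
 -6.10932482e+01 -6.50701985e+01] [0.50182488 0.16077415 0.33970348] [[376.86577325   0.         281.39195801]
 [  0.         376.86577325 213.70947053]
 [  0.           0.           1.        ]] -0.05276440830630676
```

View pics/w1.png

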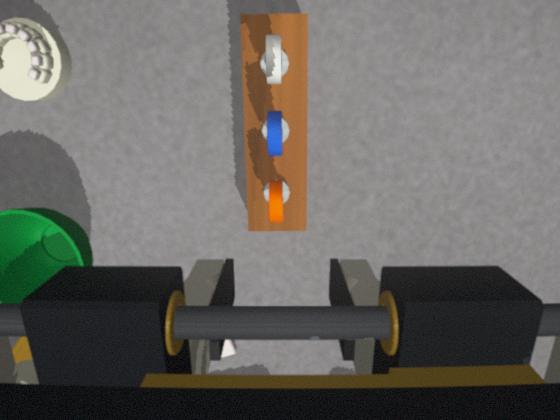

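The wrist view shows the orange bow at about (276,200), the blue at (275,133) and the white at (273,58), all in line with the vertical rack.

```bash
cat > k.py <<'E'
from m import *
import sys
def bow(c,z=.065,show=True):
    p,ce,st=blob(c,(4,200,110),(14,255,255),(200,120,360,300))
    q=onz(c,p,z)[:,:2];ctr=(q.max(0)+q.min(0))/2
    u,s,v=np.linalg.svd(q-q.mean(0),full_matrices=False);a=np.degrees(np.arctan2(v[0,1],v[0,0]))
    hull=cv2.minAreaRect(q.astype(np.float32))
    return ce,st,q.mean(0),a,hull
def tool(P):
    s=sensors.get_state();R=Ro.from_euler('xyz',s['eef_rot'],degrees=True).as_matrix();return R.T@(np.array(P)-s['tcp_pos'])
E
python3 - <<'E'
from k import *
d=dict(np.load('w1.npz'))
ce,st,q,a,h=bow(d);print(ce,st,q,a,h,tool([*h[0],.065]))
p,ce,st=blob(d,(5,120,50),(18,255,255),(200,5,360,240));print(st,[onz(d,[x],.035) for x in((274,14),(277.5,231))])
for nm,lo,hi in(("blue",(105,130,60),(125,255,255)),("white",(0,0,170),(179,60,255))):
    p,ce,st=blob(d,lo,hi,(255,20,295,170));print(nm,ce,st,onz(d,ce,.065))
E
```

```text
[275.195 190.1  ] [270 181  12  22 200] [0.5306978  0.22003946] 74.3410137638795 ((0.5309333205223083, 0.22115717828273773), (0.016166819259524345, 0.00828839372843504), 68.11005401611328) [ 0.01124246 -0.00540707  0.13590995]
[  241    13    66   218 11124] [array([[0.48439857, 0.10249784, 0.035     ]]), array([[0.54558503, 0.26058216, 0.035     ]])]
blue [274.34827586 133.35      ] [268 112  14  44 580] [[0.5155024  0.18106865 0.065     ]]
white [277.04890388  62.0994941 ] [267  41  22  43 593] [[0.49562255 0.13713423 0.065     ]]
```

```bash
python3 - <<'E'
from k import *
import k
d=dict(np.load('w1.npz'))
h=cv2.cvtColor(d['pixels'],cv2.COLOR_RGB2HSV)
for v in (178,185,195,205,215,221,226): print(v,[tuple(int(x) for x in h[v,u]) for u in range(262,292,3)])
for lo in ((0,225,150),(0,215,170),(0,225,190)):
    p,ce,st=blob(d,lo,(30,255,255),(255,170,300,230));q=onz(d,p,.065)[:,:2]
    print(ce,st,q.mean(0),cv2.minAreaRect(q.astype(np.float32)),tool([*q.mean(0),.065]))
E
```

```text
178 [(14, 146, 115), (12, 144, 119), (12, 144, 119), (13, 155, 112), (13, 123, 116), (12, 105, 112), (12, 144, 115), (14, 159, 114), (13, 158, 163), (14, 155, 160)]
185 [(12, 159, 141), (13, 53, 121), (9, 43, 141), (11, 226, 167), (13, 247, 160), (12, 234, 156), (11, 220, 159), (30, 7, 178), (48, 8, 168), (13, 160, 156)]
195 [(13, 156, 159), (38, 5, 190), (10, 29, 192), (14, 255, 228), (14, 255, 225), (14, 255, 224), (13, 245, 221), (17, 19, 187), (70, 4, 196), (12, 77, 162)]
205 [(14, 158, 157), (14, 161, 169), (12, 169, 177), (16, 255, 240), (16, 255, 240), (17, 255, 241), (16, 255, 239), (13, 164, 165), (15, 164, 157), (14, 158, 160)]
215 [(14, 160, 158), (13, 156, 170), (12, 169, 175), (15, 255, 242), (15, 255, 240), (15, 255, 240), (16, 255, 240), (13, 175, 175), (14, 162, 157), (13, 157, 158)]
221 [(14, 154, 162), (14, 164, 166), (14, 155, 166), (12, 216, 209), (12, 224, 211), (12, 218, 221), (12, 223, 215), (12, 162, 165), (14, 164, 154), (14, 158, 158)]
226 [(14, 160, 159), (15, 162, 164), (13, 158, 165), (14, 160, 155), (14, 157, 162), (15, 162, 164), (14, 158, 160), (13, 157, 158), (13, 153, 158), (14, 162, 156)]
[275.31455399 203.85211268] [269 184  14  38 426] [0.53465516 0.23000748] ((0.5342146754264832, 0.22920288145542145), (0.02899067848920822, 0.009890050627291203), 68.15464782714844) [ 0.00164249 -0.00554977  0.13591566]
[275.37385321 204.68348624] [269 186  14  36 436] [0.53485886 0.23062568] ((0.5345168113708496, 0.2299024611711502), (0.02746758982539177, 0.009930383414030075), 68.15476989746094) [ 0.00099296 -0.00550755  0.13591603]
[275.35620053 205.88390501] [269 189  14  33 379] [0.53522232 0.23148446] ((0.534925103187561, 0.23097510635852814), (0.02517201378941536, 0.009890050627291203), 68.15464782714844) [ 6.05720120e-05 -5.52354376e-03  1.35916589e-01]
```

>>> drive_tool(
  rows=[
    {"fingers": 0, "x": 0.002, "y": -0.0055, "z": 0.03, "spin": 0},
    {"fingers": 0, "x": 0.002, "y": -0.0055, "z": 0.06, "spin": 0},
    {"fingers": 0, "x": 0.002, "y": -0.0055, "z": 0.085, "spin": 0},
    {"fingers": 0, "x": 0.002, "y": -0.0055, "z": 0.105, "spin": 0},
    {"fingers": 0, "x": 0.002, "y": -0.0055, "z": 0.12, "spin": 0},
    {"fingers": 0, "x": 0.002, "y": -0.0055, "z": 0.128, "spin": 0},
    {"fingers": 0, "x": 0.002, "y": -0.0055, "z": 0.134, "spin": 0},
    {"fingers": 0, "x": 0.002, "y": -0.0055, "z": 0.134, "spin": 0},
    {"fingers": 0, "x": 0.002, "y": -0.0055, "z": 0.134, "spin": 0},
  ],
)

```text
time_s: 3.32
tcp_pos: [0.5351, 0.229, 0.0671]
eef_rot: [-180.0, 0.0, -112.1]
contact_force: [-0.2, -0.2, 0.7]
gripper_width: 0.0434
gripper_force: 0.0
```

```bash
python3 - <<'E'
from k import *
c=cap("wrist");save(c,'w2.png')
E
```

```text
(no output)
```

View pics/w2.png

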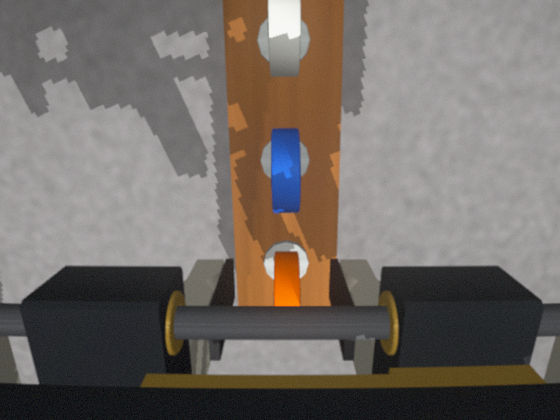

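The orange bow sits between the open fingers at column 287, against a finger midline of about 283. That's about 2 mm off in tool +y, so I'll correct it and close.

>>> drive_tool(
  rows=[
    {"fingers": 0, "y": 0.002},
    {"fingers": -0.3, "y": 0.002},
    {"fingers": -0.5, "y": 0.002},
    {"fingers": -0.7, "y": 0.002},
    {"fingers": -1, "y": 0.002},
    {"fingers": -1, "y": 0.002},
    {"fingers": -1, "y": 0.002},
    {"fingers": -1, "y": 0.002},
  ],
  newtons=30,
)

```text
invalid input
```

>>> drive_tool(
  rows=[
    {"fingers": 0, "x": 0, "y": 0.002, "z": 0, "spin": 0},
    {"fingers": -0.3, "x": 0, "y": 0.002, "z": 0, "spin": 0},
    {"fingers": -0.5, "x": 0, "y": 0.002, "z": 0, "spin": 0},
    {"fingers": -0.7, "x": 0, "y": 0.002, "z": 0, "spin": 0},
    {"fingers": -1, "x": 0, "y": 0.002, "z": 0, "spin": 0},
    {"fingers": -1, "x": 0, "y": 0.002, "z": 0, "spin": 0},
    {"fingers": -1, "x": 0, "y": 0.002, "z": 0, "spin": 0},
    {"fingers": -1, "x": 0, "y": 0.002, "z": 0, "spin": 0},
  ],
  newtons=30,
)

```text
time_s: 4.38
tcp_pos: [0.5329, 0.2295, 0.0665]
eef_rot: [180.0, -0.0, -112.1]
contact_force: [-0.2, -0.9, -0.0]
gripper_width: 0.0097
gripper_force: 30.0
```

>>> drive_tool(
  rows=[
    {"fingers": -1, "x": 0, "y": 0, "z": -0.008, "spin": 0},
    {"fingers": -1, "x": 0, "y": 0, "z": -0.02, "spin": 0},
    {"fingers": -1, "x": 0, "y": 0, "z": -0.035, "spin": 0},
    {"fingers": -1, "x": 0, "y": 0, "z": -0.055, "spin": 0},
    {"fingers": -1, "x": 0, "y": 0, "z": -0.085, "spin": 0},
    {"fingers": -1, "x": 0, "y": 0, "z": -0.12, "spin": 0},
    {"fingers": -1, "x": 0, "y": 0, "z": -0.134, "spin": 0},
    {"fingers": -1, "x": 0, "y": 0, "z": -0.134, "spin": 0},
    {"fingers": -1, "x": 0, "y": 0, "z": -0.134, "spin": 0},
  ],
)

```text
time_s: 5.5
tcp_pos: [0.5323, 0.2291, 0.1995]
eef_rot: [179.9, -0.1, -112.1]
contact_force: [0.9, -0.1, -1.0]
gripper_width: 0.0103
gripper_force: 30.0
```

```bash
python3 - <<'E'
from k import *
c=cap("wrist");save(c,'w3.png');s=sensors.get_state();print(s['tcp_pos'],s['eef_rot'],s['joints'])
print('lock(tool)',tool([.550,-.114,.2]))
E
```

```text
[0.53230011 0.22907534 0.19925249] [ 1.79928425e+02 -1.02060837e-01 -1.12070005e+02] [ 4.25988225e+01  1.36851551e+01 -1.53431333e+01 -2.40183734e-02
 -6.10945846e+01 -6.46572588e+01]
lock(tool) [ 0.31128695 -0.14530942 -0.00037454]
```

View pics/w3.png

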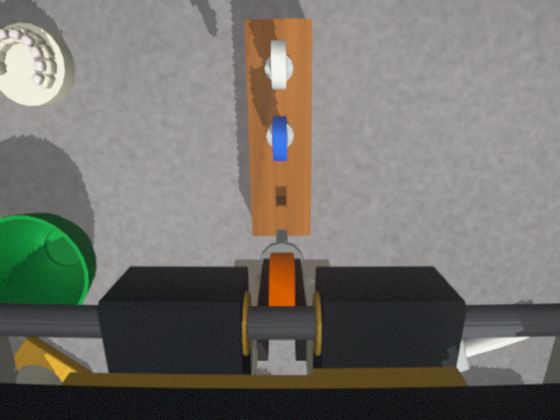

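The key is held. The blade tip shows at (281,236), and the empty rack slot is at (281,196). I'll carry it over to the lock.

>>> drive_tool(
  rows=[
    {"fingers": -1, "x": 0.031, "y": -0.0145, "z": 0, "spin": -0.17},
    {"fingers": -1, "x": 0.062, "y": -0.029, "z": 0, "spin": -0.34},
    {"fingers": -1, "x": 0.093, "y": -0.0435, "z": 0, "spin": -0.51},
    {"fingers": -1, "x": 0.124, "y": -0.058, "z": 0, "spin": -0.68},
    {"fingers": -1, "x": 0.155, "y": -0.0725, "z": 0, "spin": -0.85},
    {"fingers": -1, "x": 0.187, "y": -0.087, "z": 0, "spin": -1.02},
    {"fingers": -1, "x": 0.218, "y": -0.102, "z": 0, "spin": -1.19},
    {"fingers": -1, "x": 0.249, "y": -0.116, "z": 0, "spin": -1.36},
    {"fingers": -1, "x": 0.28, "y": -0.131, "z": 0, "spin": -1.53},
    {"fingers": -1, "x": 0.311, "y": -0.145, "z": 0, "spin": -1.695},
  ],
)

```text
time_s: 6.8
tcp_pos: [0.55, -0.1144, 0.1993]
eef_rot: [180.0, 0.1, -14.6]
contact_force: [0.3, 0.6, -0.2]
gripper_width: 0.0096
gripper_force: 30.0
```

>>> drive_tool(
  rows=[
    {"fingers": -1, "x": 0, "y": 0, "z": 0, "spin": 0},
    {"fingers": -1, "x": 0, "y": 0, "z": 0, "spin": 0},
    {"fingers": -1, "x": 0, "y": 0, "z": 0, "spin": 0},
    {"fingers": -1, "x": 0, "y": 0, "z": 0, "spin": 0},
  ],
)

```text
time_s: 7.3
tcp_pos: [0.5506, -0.1125, 0.2005]
eef_rot: [-180.0, 0.0, -14.9]
contact_force: [0.7, -0.2, -0.6]
gripper_width: 0.01
gripper_force: 30.0
```

```bash
python3 - <<'E'
from k import *
c=cap("wrist");save(c,'w4.png')
np.savez('w4.npz',**{k:np.array(c[k]) for k in('pixels','intrinsics','k1','e','R')})
s=sensors.get_state();print(s['tcp_pos'],s['eef_rot'],s['joints'])
p,ce,st=blob(c,(15,90,60),(35,255,255),(0,0,560,300));print(ce,st)
rc=cv2.minAreaRect(onz(c,p,.086)[:,:2].astype(np.float32));print(rc,tool([*rc[0],.086]))
cv2.imwrite('pics/w4c.png',cv2.resize(c['pixels'][110:310,180:380,::-1],None,fx=3,fy=3,interpolation=cv2.INTER_CUBIC))
E
```

```text
[ 0.55058609 -0.11257807  0.20056196] [-1.79996795e+02 -1.13917874e-03 -1.49078571e+01] [ 8.39812684e+00  1.19382012e+01 -1.74893061e+01 -2.86192056e-03
 -6.05701786e+01  6.66954222e+01]
[285.03164453 211.7309395 ] [ 242  174   88   83 6099]
((0.5511729717254639, -0.1142277792096138), (0.060242630541324615, 0.060696568340063095), 74.76982879638672) [0.00098927 0.00144961 0.1145619 ]
```

View pics/w4c.png

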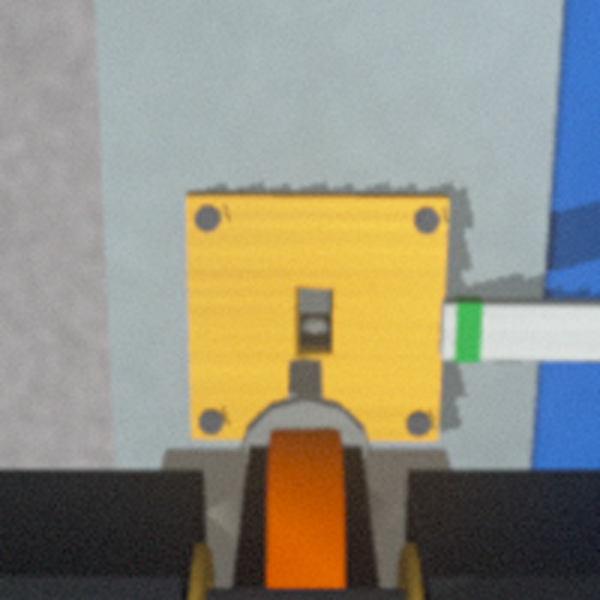

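The crop shows the slot centred at image (285,217) and the blade tip's leading edge at (282,230). Both line up along the slot direction, so the offsets are small.

```bash
python3 - <<'E'
from k import *
d=dict(np.load('w4.npz'))
d3={**d}
print('slot',tool(onz(d,(285,216.8),.086)[0]),'corners',[tool(onz(d,(180+x/3,110+y/3),.086)[0]).round(4) for x,y in((297,288),(333,288),(297,353),(333,353))])
for z in(.139,.141): print('blade edge',z,tool(onz(d,[(180+289/3,230),(180+321/3,230)][0],z)[0]),tool(onz(d,(180+321/3,230),z)[0]))
# rack hole in w3 
im=cv2.imread('pics/w3.png');g=cv2.cvtColor(im,cv2.COLOR_BGR2GRAY)[180:240,268:294];print(g[::3,::2])
s=sensors.get_state();W=np.linalg.inv(Ro.from_euler('xyz',s['eef_rot'],degrees=True).as_matrix())
T=np.array(cams.capture('wrist')['T_tool_cam'])
c=dict(d);c['R']=T[:3,:3];c['e']=T[:3,3]
for uv in((281,196),(281,187),(281,204)): print('hole tool',uv,onz(c,uv,.1993-.035))
print('tip3',onz(c,(281,230.5),.0605))
E
```

```text
slot [0.0007632  0.00150691 0.11456189] corners [array([ 0.0087, -0.0027,  0.1146]), array([0.0087, 0.0057, 0.1146]), array([-0.0073, -0.0027,  0.1146]), array([-0.0073,  0.0058,  0.1146])]
blade edge 0.139 [ 0.00963133 -0.00387641  0.06156237] [0.00963894 0.00213088 0.06156203]
blade edge 0.141 [ 0.01033816 -0.0038481   0.05956238] [0.01034569 0.0020992  0.05956205]
[[129 129 130 127 123 129 129 126 127 123 121 126 129]
 [129 130 132 123 123 129 130 128 127 128 124 127 128]
 [133 131 124 122 104 111 107 104 102 115 125 125 126]
 [131 131 129 125  88  85  91  86  82 106 127 123 127]
 [130 129 129 125  85  90  89  89  87 102 125 122 128]
 [133 130 130 120  79  83  83  77  81 101 122 125 125]
 [129 132 131 121  79  65  62  70  63 103 125 123 124]
 [127 134 129 121  87  63  64  63  65 100 125 125 129]
 [132 131 128 123  88  69  72  73  72 103 126 125 124]
 [128 132 130 127 120 123 124 123 119 119 124 123 126]
 [127 132 128 123 121 126 128 128 127 122 122 122 127]
 [125 130 127 126 125 125 130 129 122 122 123 124 124]
 [127 129 131 123 122 125 128 127 126 123 123 125 127]
 [128 132 128 124 126 125 127 127 121 123 120 123 122]
 [128 131 129 123 125 123 131 127 123 122 120 121 123]
 [124 129 131 123 123 123 127 128 125 123 119 121 122]
 [129 129 128 128 116 123 127 127 123 118 121 124 124]
 [125 130 130 122 107  91  88  90  89  97 120 125 124]
 [125 132 126 128 107  86  88  87  93  91 117 124 126]
 [156 156 157 155 110  91  86  89  88  92 147 153 149]]
hole tool (281, 196) [[ 0.00321719 -0.00134445  0.1643    ]]
hole tool (281, 187) [[ 0.0108575  -0.00135198  0.1643    ]]
hole tool (281, 204) [[-0.00366471 -0.00133768  0.1643    ]]
tip3 [[ 0.00972285 -0.00120926  0.0605    ]]
```

Key axis in the tool frame is about (3,-1) mm and the slot is at (0.8,1.5). I'll shift by (-2.2,+2.4) mm and lower until the tip is just above the plate, then look again.

>>> drive_tool(
  rows=[
    {"fingers": -1, "x": -0.0022, "y": 0.0024, "z": 0.01, "spin": 0.005},
    {"fingers": -1, "x": -0.0022, "y": 0.0024, "z": 0.025, "spin": 0.005},
    {"fingers": -1, "x": -0.0022, "y": 0.0024, "z": 0.038, "spin": 0.005},
    {"fingers": -1, "x": -0.0022, "y": 0.0024, "z": 0.046, "spin": 0.005},
    {"fingers": -1, "x": -0.0022, "y": 0.0024, "z": 0.049, "spin": 0.005},
    {"fingers": -1, "x": -0.0022, "y": 0.0024, "z": 0.049, "spin": 0.005},
    {"fingers": -1, "x": -0.0022, "y": 0.0024, "z": 0.049, "spin": 0.005},
    {"fingers": -1, "x": -0.0022, "y": 0.0024, "z": 0.049, "spin": 0.005},
  ],
  newtons=45,
)

```text
time_s: 8.4
tcp_pos: [0.548, -0.1149, 0.152]
eef_rot: [-180.0, -0.0, -15.2]
contact_force: [-0.6, 0.5, -0.2]
gripper_width: 0.0095
gripper_force: 45.0
```

```bash
python3 - <<'E'
from k import *
c=cap("wrist")
s=sensors.get_state();print(s['tcp_pos'],s['eef_rot'])
p,ce,st=blob(c,(15,90,60),(35,255,255),(0,0,560,300))
rc=cv2.minAreaRect(onz(c,p,.086)[:,:2].astype(np.float32));print(rc,tool([*rc[0],.086]))
cv2.imwrite('pics/w5c.png',cv2.resize(c['pixels'][150:350,180:380,::-1],None,fx=3,fy=3,interpolation=cv2.INTER_CUBIC))
E
```

```text
[ 0.54796879 -0.11496693  0.15192306] [-1.79985946e+02 -3.62701319e-02 -1.52311851e+01]
((0.557212233543396, -0.11583173274993896), (0.06002367287874222, 0.04869403317570686), 74.82548522949219) [ 0.00910422 -0.00157778  0.06592922]
```

View pics/w5c.png

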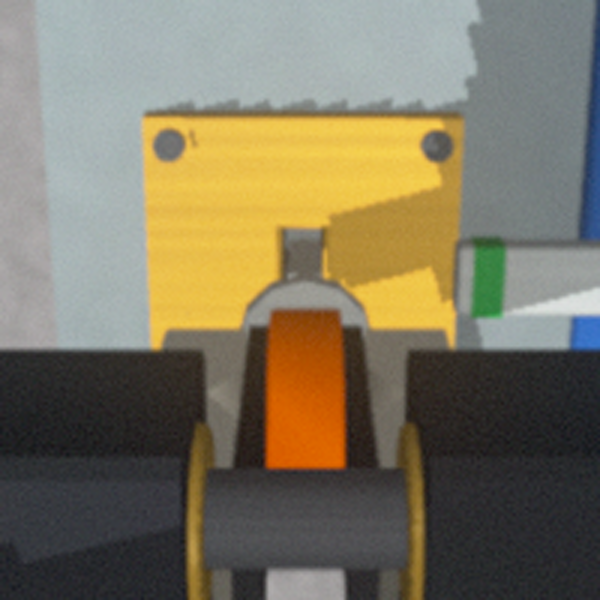

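The blade (crop columns 286–322) is centred over the slot (280–325), with the leading edges matched after parallax. I'll push down now.

>>> drive_tool(
  rows=[
    {"fingers": -1, "x": 0, "y": 0, "z": 0.002, "spin": 0},
    {"fingers": -1, "x": 0, "y": 0, "z": 0.004, "spin": 0},
    {"fingers": -1, "x": 0, "y": 0, "z": 0.006, "spin": 0},
    {"fingers": -1, "x": 0, "y": 0, "z": 0.008, "spin": 0},
    {"fingers": -1, "x": 0, "y": 0, "z": 0.01, "spin": 0},
    {"fingers": -1, "x": 0, "y": 0, "z": 0.01, "spin": 0},
  ],
)

```text
time_s: 9.2
tcp_pos: [0.5475, -0.115, 0.1412]
eef_rot: [180.0, 0.0, -15.2]
contact_force: [-1.1, 0.5, -1.6]
gripper_width: 0.0096
gripper_force: 45.0
```

>>> drive_tool(
  rows=[
    {"fingers": -1, "x": 0, "y": 0, "z": 0.002, "spin": 0},
    {"fingers": -1, "x": 0, "y": 0, "z": 0.004, "spin": 0.05},
    {"fingers": -1, "x": 0, "y": 0, "z": 0.006, "spin": 0},
    {"fingers": -1, "x": 0, "y": 0, "z": 0.008, "spin": -0.05},
    {"fingers": -1, "x": 0, "y": 0, "z": 0.01, "spin": 0},
    {"fingers": -1, "x": 0, "y": 0, "z": 0.01, "spin": 0},
  ],
)

```text
time_s: 9.95
tcp_pos: [0.5461, -0.1148, 0.1315]
eef_rot: [180.0, 0.2, -15.3]
contact_force: [-6.1, 2.8, 2.5]
gripper_width: 0.0099
gripper_force: 45.0
```

>>> drive_tool(
  rows=[
    {"fingers": -1, "x": -0.001, "y": 0, "z": 0, "spin": 0},
    {"fingers": -1, "x": -0.0015, "y": 0, "z": 0.002, "spin": 0.05},
    {"fingers": -1, "x": -0.0015, "y": 0, "z": 0.004, "spin": 0},
    {"fingers": -1, "x": -0.0015, "y": 0, "z": 0.006, "spin": -0.05},
    {"fingers": -1, "x": -0.0015, "y": 0, "z": 0.008, "spin": 0},
    {"fingers": -1, "x": -0.0015, "y": 0, "z": 0.008, "spin": 0},
  ],
)

```text
time_s: 10.7
tcp_pos: [0.5471, -0.1146, 0.1243]
eef_rot: [-180.0, -0.1, -15.2]
contact_force: [-1.2, -0.3, 4.6]
gripper_width: 0.0097
gripper_force: 45.0
```

>>> drive_tool(
  rows=[
    {"fingers": -1, "x": 0, "y": 0, "z": 0.002, "spin": 0.06},
    {"fingers": -1, "x": 0, "y": 0, "z": 0.004, "spin": 0},
    {"fingers": -1, "x": 0, "y": 0, "z": 0.006, "spin": -0.06},
    {"fingers": -1, "x": 0, "y": 0, "z": 0.007, "spin": 0},
    {"fingers": -1, "x": 0, "y": 0, "z": 0.008, "spin": 0.06},
    {"fingers": -1, "x": 0, "y": 0, "z": 0.008, "spin": 0},
    {"fingers": -1, "x": 0, "y": 0, "z": 0.008, "spin": 0},
  ],
)

```text
time_s: 11.58
tcp_pos: [0.5474, -0.1146, 0.1174]
eef_rot: [-180.0, -0.2, -15.1]
contact_force: [-5.5, 2.5, 14.8]
gripper_width: 0.0098
gripper_force: 45.0
```

>>> drive_tool(
  rows=[
    {"fingers": -1, "x": -0.0005, "y": 0, "z": 0.001, "spin": 0.06},
    {"fingers": -1, "x": -0.001, "y": 0, "z": 0.001, "spin": 0},
    {"fingers": -1, "x": -0.001, "y": 0, "z": 0.0015, "spin": -0.06},
    {"fingers": -1, "x": -0.001, "y": 0, "z": 0.0015, "spin": 0},
    {"fingers": -1, "x": -0.001, "y": 0, "z": 0.0015, "spin": 0},
  ],
)

```text
time_s: 12.2
tcp_pos: [0.5474, -0.1146, 0.1174]
eef_rot: [-180.0, -0.3, -15.2]
contact_force: [-6.7, 1.9, 23.5]
gripper_width: 0.0099
gripper_force: 45.0
```

```bash
python3 - <<'E'
from k import *
c=cap("wrist");s=sensors.get_state();print(s['tcp_pos'],s['contact_force'],s['moment'],s['joints'])
w=cv2.resize(c['pixels'][170:300,200:360,::-1],None,fx=2.5,fy=2.5,interpolation=cv2.INTER_CUBIC)
t=cap("scene");b=cv2.resize(t['pixels'][150:230,190:290,::-1],(400,325),interpolation=cv2.INTER_CUBIC)
cv2.imwrite('pics/w6c.png',np.hstack([w,b]))
E
```

```text
[ 0.54735449 -0.11456896  0.11736872] [-6.77016213  2.49746252 23.97889484] [0.82078961 2.69245345 0.04891925] [  8.30261858  16.37643959 -23.93356405   0.12761873 -49.42555891
  66.49125335]
```

View pics/w6c.png

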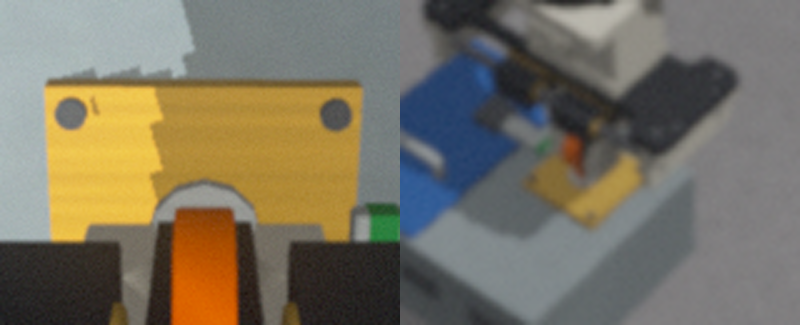

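The height stays at 0.1174 under 9 N more push, the collar covers the slot on the plate, and this matches the expected home height. The key is home, so I'll turn it clockwise about the key axis, keeping some down-push.

>>> drive_tool(
  rows=[
    {"fingers": -1, "x": 0, "y": -0.0003, "z": -0.001, "spin": 0.1},
    {"fingers": -1, "x": 0, "y": -0.0006, "z": -0.001, "spin": 0.2},
    {"fingers": -1, "x": 0, "y": -0.001, "z": -0.001, "spin": 0.3},
    {"fingers": -1, "x": 0, "y": -0.0013, "z": -0.001, "spin": 0.4},
    {"fingers": -1, "x": 0, "y": -0.0016, "z": -0.001, "spin": 0.5},
    {"fingers": -1, "x": 0, "y": -0.0019, "z": -0.001, "spin": 0.6},
    {"fingers": -1, "x": 0, "y": -0.0019, "z": -0.001, "spin": 0.6},
  ],
  newtons=55,
)

```text
time_s: 13.18
tcp_pos: [0.5481, -0.1129, 0.1174]
eef_rot: [-179.8, -0.2, -49.6]
contact_force: [-2.0, -0.4, 13.2]
gripper_width: 0.0097
gripper_force: 55.0
```

>>> drive_tool(
  rows=[
    {"fingers": -1, "x": 0, "y": -0.0003, "z": 0, "spin": 0.12},
    {"fingers": -1, "x": 0, "y": -0.0007, "z": 0, "spin": 0.24},
    {"fingers": -1, "x": 0, "y": -0.0011, "z": 0, "spin": 0.36},
    {"fingers": -1, "x": 0, "y": -0.0015, "z": 0, "spin": 0.48},
    {"fingers": -1, "x": 0, "y": -0.0019, "z": 0, "spin": 0.6},
    {"fingers": -1, "x": 0.0002, "y": -0.0023, "z": 0, "spin": 0.72},
    {"fingers": -1, "x": 0.0004, "y": -0.0026, "z": 0, "spin": 0.84},
    {"fingers": -1, "x": 0.0006, "y": -0.0029, "z": 0, "spin": 0.96},
    {"fingers": -1, "x": 0.0006, "y": -0.0029, "z": 0, "spin": 0.96},
  ],
)

```text
time_s: 14.3
tcp_pos: [0.5499, -0.1122, 0.1174]
eef_rot: [-179.8, -0.1, -104.6]
contact_force: [-3.6, -3.5, 16.0]
gripper_width: 0.0094
gripper_force: 55.0
```

```bash
python3 - <<'E'
from k import *
s=sensors.get_state();print(s['tcp_pos'],s['eef_rot'],s['contact_force'],s['moment'],s['joints'])
E
```

```text
[ 0.5498986  -0.11221779  0.1174172 ] [-1.79797205e+02 -7.16299741e-02 -1.04608848e+02] [-3.56000106 -3.52833765 15.97516993] [-1.57557345  1.7240214   0.01695851] [  8.54847398  16.58760118 -23.63873955   0.19115953 -49.61552969
 -23.28084914]
```

>>> drive_tool(
  rows=[
    {"fingers": -1, "x": 0.0002, "y": -0.0002, "z": 0, "spin": 0.07},
    {"fingers": -1, "x": 0.0003, "y": -0.0003, "z": 0, "spin": 0.14},
    {"fingers": -1, "x": 0.0004, "y": -0.0004, "z": 0, "spin": 0.2},
    {"fingers": -1, "x": 0.0004, "y": -0.0004, "z": 0, "spin": 0.2},
  ],
)

```text
time_s: 14.8
tcp_pos: [0.5503, -0.1124, 0.1174]
eef_rot: [-179.8, -0.0, -116.0]
contact_force: [-3.6, -1.7, 15.5]
gripper_width: 0.0097
gripper_force: 55.0
```

```bash
python3 - <<'E'
from k import *
t=cap("scene");u=cap("top")
s=sensors.get_state();print(s['tcp_pos'],s['eef_rot'],s['contact_force'],s['moment'])
b=cv2.resize(t['pixels'][150:230,190:290,::-1],(400,325),interpolation=cv2.INTER_CUBIC)
a=cv2.resize(u['pixels'][180:245,300:380,::-1],(400,325),interpolation=cv2.INTER_CUBIC)
cv2.imwrite('pics/w7c.png',np.hstack([a,b]))
E
```

```text
[ 0.55034953 -0.11241524  0.11744056] [-1.79774383e+02  2.17461349e-04 -1.15967785e+02] [-3.95502893 -3.00271072 14.9818925 ] [-0.91249137  1.63217421  0.10578787]
```

View pics/w7c.png

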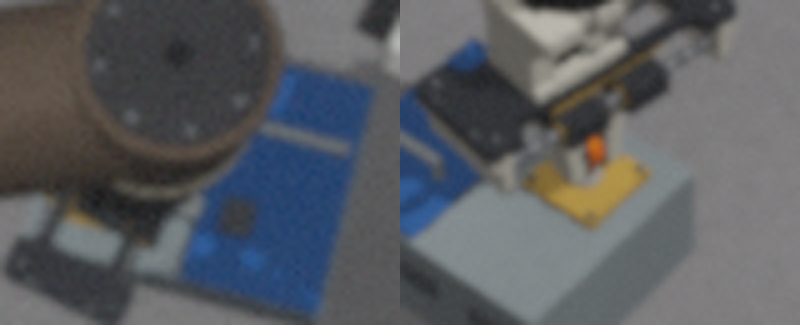

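The bolt no longer bridges to the keeper, so it looks drawn back. The moment of 0.106 N m is about the spring's, so I'll nudge a little further to confirm the stop.

>>> drive_tool(
  rows=[
    {"fingers": -1, "x": 0, "y": 0, "z": 0, "spin": 0.04},
    {"fingers": -1, "x": 0, "y": 0, "z": 0, "spin": 0.08},
    {"fingers": -1, "x": 0, "y": 0, "z": 0, "spin": 0.08},
    {"fingers": -1, "x": 0, "y": 0, "z": 0, "spin": 0.08},
  ],
)

```text
time_s: 15.4
tcp_pos: [0.5505, -0.1124, 0.1174]
eef_rot: [-179.8, 0.0, -120.5]
contact_force: [-3.4, -2.0, 14.5]
gripper_width: 0.0094
gripper_force: 55.1
```

```bash
python3 - <<'E'
from k import *
for i in range(3):
    c=cap("wrist");s=sensors.get_state();print(s['tcp_pos'],s['eef_rot'],s['contact_force'],s['moment'])
save(c,'w8.png')
E
```

```text
[ 0.550521   -0.11235849  0.11741439] [-1.79762968e+02  2.01383528e-02 -1.20516981e+02] [-3.90277097 -2.40200435 15.84751472] [-1.00538784  1.34661342  0.35456052]
[ 0.550495   -0.11236656  0.11742305] [-1.79763422e+02  2.02602386e-02 -1.20516742e+02] [-3.22809058 -2.90890853 16.26104581] [-0.93412458  1.3845572   0.32843803]
[ 0.55052075 -0.11236576  0.11743581] [-1.79762787e+02  2.27244719e-02 -1.20520079e+02] [-2.72147162 -3.07369961 15.08662859] [-0.9735841   1.42823535  0.3804971 ]
```

```bash
python3 -c "
from plant import r
print(r.close_job())"
```

```text
the job is handed in; nothing more can be done
None
```

The orange key is fully home, its collar on the lock plate, and turned clockwise to the stop (the resisting moment jumped from 0.11 to 0.35 N m there). I handed the job in with the key still gripped and held turned, at about 15.5 s.

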